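# Find the concealed catch and spring the dry box hatch

### The arm

A 7-joint arm with a two-finger parallel gripper is mounted at the origin on the work surface. World frame = base frame: x ahead of the robot, y to its left, z up, the work surface at z = 0. Lengths are in m, angles in rad, forces in N, time in s.
With the tool pointing down it reaches from about 0.425 to 0.925 m from the base axis. Payload 6.8 kg.
Tool frame: the origin (TCP) lies midway between the tips of the shut fingers; the grasp point (between the pads) lies 19 mm behind it; z points along the fingers, y is the line along which they close (so a half turn about z gives the same grasp; the last joint's range is limited). The gripper opens to 85 mm and grips with 20 to 120 N. Pads are 22 mm wide; open, the fingers measure 114 mm over their backs; the gripper's body (76 mm by 85 mm) begins 54 mm behind the grasp point. The pads swing forward as they close: fully open they stand 13 mm farther back than shut.
Start: joints at [-1.377, 0.477, 0.022, 1.555, -0.011, 1.109, -0.083], TCP at [0.201, 0.645, 0.231] pointing down, gripper open.
Joint ranges: [-2.96, 2.96], [-0.34, 2.1], [-1.41, 1.46], [0.24, 2.44], [-1.37, 4.51], [0.17, 1.92], [-2.96, 2.96]. Speed limits (rad/s): [2.39, 2.39, 3.14, 3.14, 3.14, 3.14, 3.14].

### API

Orientations are given as a unit quaternion [w, x, y, z].
In Python, from station import bot, imaging gives the robot as it stands.
- The arm moves only by the tool move_arm, never from a script. Its argument "commands" is a list that holds one entry, the list of rows, each a list of 7 numbers: the shift along the tool's x, y, z in m, then the turn, a rotation vector about the tool's x, y, z in degrees, then the finger opening in m, from 0 to 0.0854. In form: [[[x, y, z, rx, ry, rz, grip], ...]]. A call has 1 to 20 rows; each row shifts and turns the commanded pose from where the row before left it, along the tool's axes as they then stand; what a row does not reach is not made up. A row lasts 1/8 s, in which the tool goes at most 62.5 mm and 10.7 degrees, less where a joint would pass 70% of its speed; a pose out of reach is approached as far as the arm can. A call is refused whole if a number of a shift passes 0.0625 or a number of a turn 10.7, either way. A call with a gripper value outside its range is refused whole. The fingers move at their own pace and stop on an object; "squeeze" is the grip in N (left out, the last holds). Time passes only in rows, so rows that do not move let the fingers close. It gives the time, the measured TCP pose, the force, the opening and the grip force at its end, in the units of the state.
- bot.get_obs(): the state, without advancing time (a new reading comes with each control period).
- imaging.read_camera(name): name is "side" or "top" or "wrist"; returns the picture (480x640x3 uint8, red, green, blue); there is no depth.
- imaging.calibration(name): a dict with "intrinsics" (3x3 intrinsics, pixels), "extrinsics" (4x4, takes a point from camera to world coordinates); the wrist camera has in their place "mount" (4x4, takes a point from camera to tool coordinates, whose origin is the TCP and whose axes are the flange's). Camera axes: x right, y down, z forward; pixel columns grow to the right and rows downward; lengths in m; the calibration is good to about 2 mm. The wrist camera is an equidistant fisheye: a pixel r from the principal point sees the ray r / f radians off the axis. A picture is of the moment at which its call begins: read the wrist's pose just before it. calibration takes no time and is no camera call.
- bot.hand_in(): hands the job in; it is judged then, once.
The state is a dict: "t": time; "q": joint angles; "joint_vel": joint speeds; "joint_torque": joint torques, N m; "eef_pos": TCP position; "tool_rot": TCP orientation; "contact_force": force on the tool from outside, world axes, zero at the start; "torque": the same for the moment, N m; "gripper_width": opening from 0.0 (shut) to 1.0 (fully open); "grasp_force": force on a finger pad.
Only numpy, scipy, OpenCV 4.12 (cv2) and the standard library are available. Lean on these libraries where they do the work, as an engineer would, in place of code of your own. Each camera call takes 0.05 s, during which the arm holds its last target. There are 200 camera calls.

### The job

Open the hatch of the white dry box: one of the four look-alike flush discs in the panel along its near edge is the concealed release, and only touch tells which. Feel across them with a fingertip, press in the one that gives until the hatch springs up, then let go and come away, leaving the hatch standing open. Pick nothing up and leave the camera gear on and around the box where it is.

Things in the scene. Friction and masses are not known exactly. Their poses are not given: they have to be found in the camera images.
- dry_box: white plastic dry box, fixed to the shelf, 220 mm (its x) by 360 mm (its y) by 110 mm high; origin at the centre of its underside, z up, its x axis points away from the robot. The 90 mm wide strip of its top nearest the robot (x from -110 to -20 mm) is a flat panel with a row of four look-alike round white discs. The rest of the top holds the hatch in the middle and a flat deck at each side of it.
- disc0 (a point): centre of the top face of one of the four discs (box x -65 mm, y -112.5 mm, 108.5 mm above the shelf). Disc 45 mm across, in a 48 mm well, its face 1.5 mm below the panel face. Any one of the four may be the sprung release button, differently on each start; the other three are rigid blanking plugs that do not give.
- disc1 (a point): centre of the top face of one of the four discs (box x -65 mm, y -37.5 mm, 108.5 mm above the shelf). Disc 45 mm across, in a 48 mm well, its face 1.5 mm below the panel face. Any one of the four may be the sprung release button, differently on each start; the other three are rigid blanking plugs that do not give.
- disc2 (a point): centre of the top face of one of the four discs (box x -65 mm, y 37.5 mm, 108.5 mm above the shelf). Disc 45 mm across, in a 48 mm well, its face 1.5 mm below the panel face. Any one of the four may be the sprung release button, differently on each start; the other three are rigid blanking plugs that do not give.
- disc3 (a point): centre of the top face of one of the four discs (box x -65 mm, y 112.5 mm, 108.5 mm above the shelf). Disc 45 mm across, in a 48 mm well, its face 1.5 mm below the panel face. Any one of the four may be the sprung release button, differently on each start; the other three are rigid blanking plugs that do not give.
- release (a joint): travel of the one disc that is the release button, in m: 0 = out (flush like the others), 0.006 = fully in. It resists with 2 N at first, rising to 5 N fully in, and springs back when let go. The catch lets the hatch go from about 3 to 4 mm of travel. This value does not tell which disc it is.
- hatch (a joint): angle of the hatch in rad: 0 = shut, level with the top, 1.2 = stop, wide open. Once the catch lets go it springs up by itself in 1 to 2 s and stays up. The hatch is a white plate 101 mm (box x) by 194 mm (box y), its hinge along the far side at box x +85 mm; its free edge, box x -16 mm, rises and swings away from the robot.
- tube_a: open aluminium lens tube, 66 mm across, 100 mm tall, standing beside the dry box on its +y side; origin at the centre of its foot
- tube_b: open aluminium lens tube, 54 mm across, 75 mm tall, standing beside the dry box on its -y side; origin at the centre of its foot
- step_ring: flat stainless step-up ring, 62 mm across, 6 mm thick, lying loose on top of the dry box on the +y side of the hatch; origin at the centre of its underside
- filter_clip: grey plastic clip holding a 54 mm round polarizing filter, about 96 mm long and 11 mm high, lying loose on top of the dry box on the -y side of the hatch; origin near its middle, on the underside
- blower: matte green silicone blower lying on its side, 64 mm thick, about 150 mm long along its x axis, nozzle at +x; origin below its bulb
- lens_cap: black lens cap lying flat, 72 mm across, 8 mm thick
- brush: lens brush, 150 mm long, lying along its x axis
- jar: small jar, 48 mm across, 60 mm tall, standing

How it is judged:
By the outcome, as a careful person would: the job done as asked, in the order asked, and still so for the second after the job is handed in, with the robot touching nothing.
It also fails if it takes over 51 s, if anything falls off the work surface, if the arm or the gripper's body presses on something with over 40 N, if the wrist force passes 120 N, or if a joint passes its speed limit or range.

## Working session

There is one attempt and no reset: what is moved stays moved. The work goes in short steps, Python scripts to look and compute and a tool call to move; the robot and the scene stay as the last step left them, time stands still between calls to the robot, and variables do not carry over. Pictures are saved under pics/ and viewed, at most 10 in all, crops included, and the job is handed in when it is done.

Besides the shell and the picture viewer there is one more tool, called after "Emit:" by a JSON object that holds its "name" and its "arguments". move_arm: Moves the arm, as the interface text tells. Its arguments: {"type":"object","properties":{"commands":{"type":"array","items":{"type":"array","items":{"type":"array","items":{"type":"number"}}}},"squeeze":{"type":"number"}},"required":["commands"]}

```bash
mkdir -p pics; python3 - <<'E'
from station import bot, imaging
import cv2,numpy as np
o=bot.get_obs();print({k:np.round(o[k],3) for k in('t','eef_pos','tool_rot','contact_force','gripper_width')})
for n in('top','side'):
    cv2.imwrite(f'pics/{n}0.png',imaging.read_camera(n)[:,:,::-1]);c=imaging.calibration(n);print(n,np.round(c['intrinsics'],1).tolist(),np.round(c['extrinsics'],3).tolist())
E
```

```text
{'t': np.float64(0.0), 'eef_pos': array([0.2  , 0.644, 0.23 ]), 'tool_rot': array([-0.   ,  0.15 ,  0.989, -0.001]), 'contact_force': array([ 0.018, -0.049, -0.296]), 'gripper_width': np.float64(1.001)}
top [[526.1, 0.0, 320.6], [0.0, 526.1, 243.0], [0.0, 0.0, 1.0]] [[0.026, -0.994, 0.102, 0.493], [-1.0, -0.027, -0.005, -0.025], [0.008, -0.102, -0.995, 1.103], [0.0, 0.0, 0.0, 1.0]]
side [[549.7, 0.0, 322.9], [0.0, 549.7, 238.0], [0.0, 0.0, 1.0]] [[0.794, -0.346, 0.5, 0.045], [-0.608, -0.464, 0.644, -0.743], [0.01, -0.816, -0.579, 0.748], [0.0, 0.0, 0.0, 1.0]]
```

View pics/top0.png

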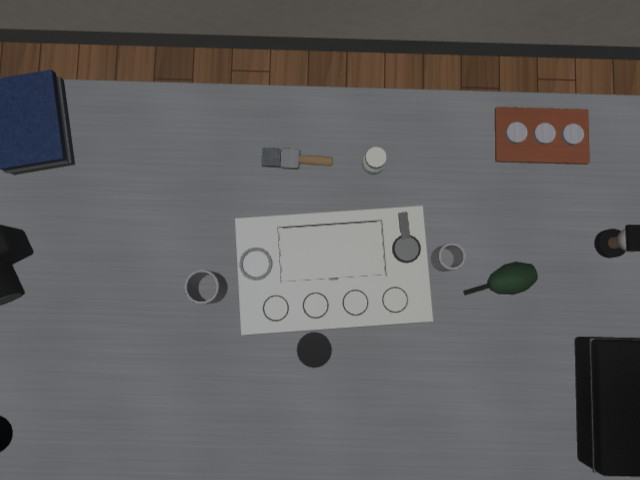

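View pics/side0.png

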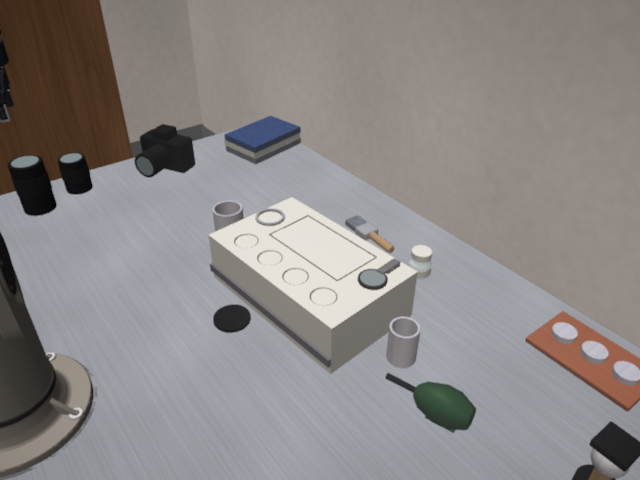

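The top view shows the box with discs at about (276,308), (316,305), (355,302) and (395,300), left being +y. The ring is at (256,264), the clip at (406,245), and the tubes at (203,287) and (451,257). The side view agrees. Next I'll refine the discs in both views.

```bash
cat > h.py <<'E'
import numpy as np,cv2
from station import bot, imaging
from scipy.spatial.transform import Rotation as R
def ray(n,p,z):
    c=imaging.calibration(n);K=c['intrinsics'];E=c['extrinsics']
    d=E[:3,:3]@np.linalg.solve(K,[p[0],p[1],1]);return E[:3,3]+d*(z-E[2,3])/d[2]
def rot(o): return R.from_quat(np.roll(o['tool_rot'],-1))
def to(x,y,z):
    o=bot.get_obs();return rot(o).inv().apply(np.array([x,y,z])-o['eef_pos'])
E
python3 - <<'E'
from h import *
def find(n,seeds):
    g=cv2.cvtColor(cv2.imread(f'pics/{n}0.png'),cv2.COLOR_BGR2GRAY);out=[]
    m=cv2.adaptiveThreshold(g,255,cv2.ADAPTIVE_THRESH_MEAN_C,cv2.THRESH_BINARY_INV,15,6)
    cs,_=cv2.findContours(m,cv2.RETR_LIST,cv2.CHAIN_APPROX_NONE)
    for s in seeds:
        b=[cv2.fitEllipse(c) for c in cs if len(c)>40]
        b=[e for e in b if np.hypot(e[0][0]-s[0],e[0][1]-s[1])<5 and 14<e[1][0] and e[1][1]<40]
        if b: out.append(np.mean([e[0] for e in b],0)); print(n,np.round(out[-1],1),np.round(b[0][1],1),np.round(ray(n,out[-1],.1095),4))
    return np.array([ray(n,p,.1095)[:2] for p in out])
for n,s in(('top',[(395,300),(355,302),(316,305),(276,308)]),('side',[(323,297),(296,277),(270,258),(246,241)])):
    P=find(n,s)
    if len(P)==4: print('spacing',np.linalg.norm(np.diff(P,axis=0),axis=1))
    d=P[-1]-P[0];print('yaw deg',np.degrees(np.arctan2(-d[0],d[1])))
o=bot.get_obs();print(rot(o).as_matrix().round(3))
for nm,n,p,z in(('ring','top',(256,264),.116),('clip','top',(406,249),.12),('tubeA rim','top',(203,285),.1),('tubeB','top',(451,255),.075),('cap','top',(314,350),.008)): print(nm,ray(n,p,z).round(3))
E
```

```text
top [394.6 299.3] [22.9 23.4] [ 0.4922 -0.1719  0.1095]
top [355.  302.2] [23.  23.7] [ 0.485  -0.0975  0.1095]
top [315.2 304.9] [22.8 23.7] [ 0.4779 -0.0229  0.1095]
top [275.3 307.7] [23.  23.6] [0.4707 0.0517 0.1095]
spacing [0.07472325 0.0749206  0.07498332]
yaw deg 5.499826435392246
side [323.  296.3] [18. 27.] [ 0.4906 -0.1727  0.1095]
side [295.  276.1] [16.6 25.5] [ 0.4834 -0.0981  0.1095]
side [269.5 257.6] [14.8 24.7] [ 0.4764 -0.0234  0.1095]
yaw deg 5.436153051947429
[[-0.955  0.297 -0.   ]
 [ 0.297  0.955 -0.002]
 [-0.    -0.002 -1.   ]]
ring [0.551 0.09  0.116]
clip [ 0.587 -0.191  0.12 ]
tubeA rim [0.51  0.191 0.1  ]
tubeB [ 0.582 -0.287  0.075]
cap [ 0.385 -0.023  0.008]
```

Emit:
{"name": "move_arm", "arguments": {"commands": [[[-0.029, -0.0324, 0, 0, 0, 0, 0], [-0.029, -0.0324, 0, 0, 0, 0, 0], [-0.029, -0.0324, 0, 0, 0, 0, 0], [-0.029, -0.0324, 0, 0, 0, 0, 0], [-0.029, -0.0324, 0, 0, 0, 0, 0], [-0.029, -0.0324, 0, 0, 0, 0, 0], [-0.029, -0.0324, 0, 0, 0, 0, 0], [-0.029, -0.0324, 0, 0, 0, 0, 0], [-0.029, -0.0324, 0, 0, 0, 0, 0], [-0.029, -0.0324, 0, 0, 0, 0, 0], [-0.029, -0.0324, 0, 0, 0, 0, 0], [-0.029, -0.0324, 0.015, 0, 0, 0, 0], [-0.029, -0.0324, 0.015, 0, 0, 0, 0], [-0.029, -0.0324, 0.015, 0, 0, 0, 0], [-0.029, -0.0324, 0.015, 0, 0, 0, 0], [0, 0, 0, 0, 0, 0, 0], [0, 0, 0, 0, 0, 0, 0], [0, 0, 0, 0, 0, 0, 0]]]}}

```text
t: 2.35
eef_pos: [0.4713, 0.0525, 0.1715]
tool_rot: [0.0, 0.149, 0.989, 0.0]
contact_force: [-0.2, -0.4, 0.0]
gripper_width: 0.0
grasp_force: 0.0
```

```bash
python3 - <<'E'
from h import *
o=bot.get_obs();print(o['t'],o['eef_pos'],o['q'].round(2),o['contact_force'].round(2),o['gripper_width'],rot(o).as_matrix().round(3).tolist())
print(to(.470,.0515,.125).round(4))
E
```

```text
2.35 [0.47131832 0.0524864  0.17153249] [-0.57  0.23  0.37  2.1  -0.11  0.83  1.15] [-0.23 -0.36  0.05] 0.00016076245413277867 [[-0.955, 0.295, 0.0], [0.295, 0.955, 0.001], [-0.0, 0.001, -1.0]]
[ 0.001  -0.0014  0.0465]
```

Emit:
{"name": "move_arm", "arguments": {"commands": [[[0.001, -0.0014, 0.02, 0, 0, 0, 0], [0, 0, 0.02, 0, 0, 0, 0], [0, 0, 0.012, 0, 0, 0, 0], [0, 0, 0.004, 0, 0, 0, 0], [0, 0, 0.002, 0, 0, 0, 0], [0, 0, 0.001, 0, 0, 0, 0], [0, 0, 0, 0, 0, 0, 0]]]}}

```text
t: 3.22
eef_pos: [0.4704, 0.0502, 0.1126]
tool_rot: [0.0, 0.15, 0.989, 0.0]
contact_force: [-0.7, -0.1, 0.1]
gripper_width: -0.001
grasp_force: 0.0
```

Emit:
{"name": "move_arm", "arguments": {"commands": [[[0, 0, 0.001, 0, 0, 0, 0], [0, 0, 0.001, 0, 0, 0, 0], [0, 0, 0, 0, 0, 0, 0]]]}}

```text
t: 3.6
eef_pos: [0.4701, 0.0501, 0.1102]
tool_rot: [-0.0, 0.15, 0.989, -0.0]
contact_force: [0.1, -1.1, 0.5]
gripper_width: 0.002
grasp_force: 0.0
```

Emit:
{"name": "move_arm", "arguments": {"commands": [[[0, 0, 0.001, 0, 0, 0, 0], [0, 0, 0, 0, 0, 0, 0]]]}}

```text
t: 3.85
eef_pos: [0.4701, 0.0501, 0.1092]
tool_rot: [-0.0, 0.15, 0.989, -0.0]
contact_force: [0.2, 0.0, 0.4]
gripper_width: 0.001
grasp_force: 0.0
```

Emit:
{"name": "move_arm", "arguments": {"commands": [[[0, 0, 0.001, 0, 0, 0, 0], [0, 0, 0, 0, 0, 0, 0]]]}}

```text
t: 4.1
eef_pos: [0.4702, 0.0502, 0.1086]
tool_rot: [-0.0, 0.15, 0.989, 0.0]
contact_force: [-0.2, -1.0, 5.1]
gripper_width: 0.002
grasp_force: 2.4
```

Emit:
{"name": "move_arm", "arguments": {"commands": [[[0, 0, 0.001, 0, 0, 0, 0], [0, 0, 0, 0, 0, 0, 0]]]}}

```text
t: 4.35
eef_pos: [0.4702, 0.0502, 0.1085]
tool_rot: [-0.0, 0.15, 0.989, 0.0]
contact_force: [-4.6, -0.8, 17.7]
gripper_width: -0.0
grasp_force: 9.0
```

disc3 is rigid: 17.7 N with no travel. On to disc2.

Emit:
{"name": "move_arm", "arguments": {"commands": [[[0, 0, -0.012, 0, 0, 0, 0], [-0.0094, -0.0227, 0, 0, 0, 0, 0], [-0.0094, -0.0227, 0, 0, 0, 0, 0], [-0.0094, -0.0227, 0, 0, 0, 0, 0], [0, 0, 0.007, 0, 0, 0, 0], [0, 0, 0.003, 0, 0, 0, 0], [0, 0, 0, 0, 0, 0, 0]]]}}

```text
t: 5.22
eef_pos: [0.4767, -0.0222, 0.109]
tool_rot: [-0.0, 0.15, 0.989, 0.0]
contact_force: [-0.3, 0.5, 0.1]
gripper_width: 0.004
grasp_force: 0.0
```

Emit:
{"name": "move_arm", "arguments": {"commands": [[[0, 0, 0.001, 0, 0, 0, 0], [0, 0, 0, 0, 0, 0, 0]]]}}

```text
t: 5.48
eef_pos: [0.4768, -0.0223, 0.1086]
tool_rot: [-0.0, 0.15, 0.989, 0.0]
contact_force: [-1.7, 1.4, 4.4]
gripper_width: 0.002
grasp_force: 2.3
```

Emit:
{"name": "move_arm", "arguments": {"commands": [[[0, 0, 0.001, 0, 0, 0, 0], [0, 0, 0, 0, 0, 0, 0]]]}}

```text
t: 5.72
eef_pos: [0.4769, -0.0223, 0.1085]
tool_rot: [-0.0, 0.15, 0.989, 0.001]
contact_force: [-5.4, 1.4, 18.7]
gripper_width: -0.001
grasp_force: 8.9
```

disc2 is rigid too. Next is disc1.

Emit:
{"name": "move_arm", "arguments": {"commands": [[[0, 0, -0.012, 0, 0, 0, 0], [-0.0096, -0.023, 0, 0, 0, 0, 0], [-0.0096, -0.023, 0, 0, 0, 0, 0], [-0.0096, -0.023, 0, 0, 0, 0, 0], [0, 0, 0.007, 0, 0, 0, 0], [0, 0, 0.003, 0, 0, 0, 0], [0, 0, 0, 0, 0, 0, 0]]]}}

```text
t: 6.6
eef_pos: [0.4836, -0.0965, 0.109]
tool_rot: [-0.0, 0.149, 0.989, 0.0]
contact_force: [0.5, 0.3, 0.0]
gripper_width: 0.0
grasp_force: 0.0
```

Emit:
{"name": "move_arm", "arguments": {"commands": [[[0, 0, 0.001, 0, 0, 0, 0], [0, 0, 0, 0, 0, 0, 0]]]}}

```text
t: 6.85
eef_pos: [0.4839, -0.0971, 0.1084]
tool_rot: [0.0, 0.15, 0.989, 0.0]
contact_force: [-0.3, -0.0, 0.2]
gripper_width: 0.002
grasp_force: 0.2
```

Emit:
{"name": "move_arm", "arguments": {"commands": [[[0, 0, 0.001, 0, 0, 0, 0], [0, 0, 0, 0, 0, 0, 0]]]}}

```text
t: 7.1
eef_pos: [0.4839, -0.0972, 0.1074]
tool_rot: [0.0, 0.15, 0.989, 0.0]
contact_force: [-0.9, 2.7, 3.5]
gripper_width: 0.005
grasp_force: 2.1
```

disc1 gives, so I'll press it in.

Emit:
{"name": "move_arm", "arguments": {"commands": [[[0, 0, 0.001, 0, 0, 0, 0], [0, 0, 0.001, 0, 0, 0, 0], [0, 0, 0.001, 0, 0, 0, 0], [0, 0, 0.001, 0, 0, 0, 0], [0, 0, 0, 0, 0, 0, 0], [0, 0, 0, 0, 0, 0, 0], [0, 0, 0, 0, 0, 0, 0], [0, 0, 0, 0, 0, 0, 0]]]}}

```text
t: 8.1
eef_pos: [0.484, -0.0977, 0.1034]
tool_rot: [0.0, 0.15, 0.989, 0.0]
contact_force: [0.4, 3.5, 5.0]
gripper_width: 0.001
grasp_force: 2.2
```

```bash
python3 - <<'E'
from h import *
cv2.imwrite('pics/side1.png',imaging.read_camera('side')[:,:,::-1])
E
```

```text
(no output)
```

View pics/side1.png

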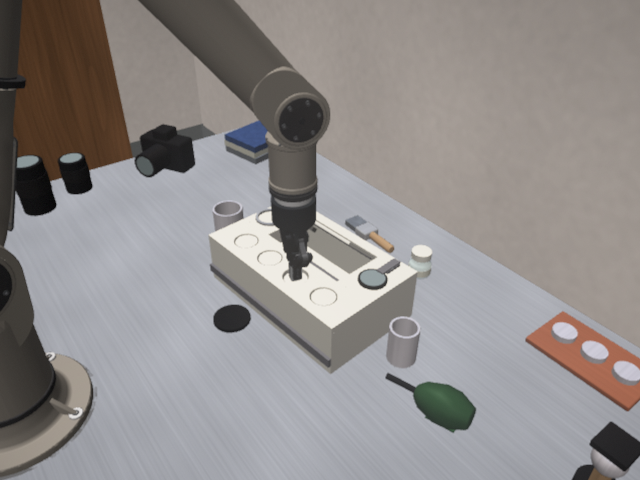

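The side view shows the hatch lifted, with a dark opening at about (350,245) and the gear undisturbed. I'll let it finish, then release straight up.

Emit:
{"name": "move_arm", "arguments": {"commands": [[[0, 0, 0, 0, 0, 0, 0], [0, 0, 0, 0, 0, 0, 0], [0, 0, 0, 0, 0, 0, 0], [0, 0, 0, 0, 0, 0, 0], [0, 0, -0.005, 0, 0, 0, 0], [0, 0, -0.01, 0, 0, 0, 0], [0, 0, -0.02, 0, 0, 0, 0], [0, 0, -0.03, 0, 0, 0, 0], [0, 0, -0.03, 0, 0, 0, 0], [0, 0, -0.03, 0, 0, 0, 0], [0, 0, -0.03, 0, 0, 0, 0], [0, 0, 0, 0, 0, 0, 0], [0, 0, 0, 0, 0, 0, 0]]]}}

```text
t: 9.78
eef_pos: [0.483, -0.098, 0.2578]
tool_rot: [-0.001, 0.151, 0.989, -0.0]
contact_force: [0.0, -0.4, -0.6]
gripper_width: 0.002
grasp_force: 0.0
```

Emit:
{"name": "move_arm", "arguments": {"commands": [[[0.01, 0.03, 0, 0, 0, 0, 0], [0.01, 0.03, 0, 0, 0, 0, 0], [0.01, 0.03, 0, 0, 0, 0, 0], [0.01, 0.03, 0, 0, 0, 0, 0], [0.01, 0.03, 0, 0, 0, 0, 0], [0.01, 0.03, 0, 0, 0, 0, 0], [0.01, 0.03, 0, 0, 0, 0, 0], [0.01, 0.03, 0, 0, 0, 0, 0], [0.01, 0.03, 0, 0, 0, 0, 0], [0.01, 0.03, 0, 0, 0, 0, 0], [0, 0, 0, 0, 0, 0, 0], [0, 0, 0, 0, 0, 0, 0]]]}}

```text
t: 11.28
eef_pos: [0.4771, 0.2172, 0.2573]
tool_rot: [-0.001, 0.151, 0.989, -0.001]
contact_force: [-0.2, -0.9, -0.7]
gripper_width: -0.0
grasp_force: 0.0
```

```bash
python3 - <<'E'
from h import *
o=bot.get_obs();print(o['t'],o['eef_pos'],o['contact_force'])
a=imaging.read_camera('side')[:,:,::-1][150:400,150:550];b=imaging.read_camera('top')[:,:,::-1][130:380,150:550]
cv2.imwrite('pics/end.png',np.vstack([a,b]))
E
```

```text
11.275 [0.47708724 0.21724234 0.25725139] [-0.24411279 -0.86111608 -0.70411724]
```

View pics/end.png

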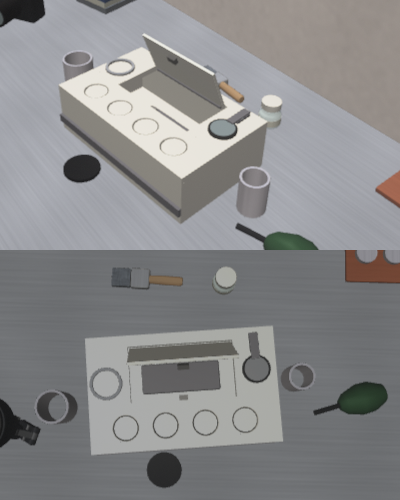

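The hatch stands wide open (crop (185,70) in the side view), the gear is unmoved, and the arm is clear.

```bash
python3 -c "
from station import bot
print(bot.hand_in())"
```

```text
the job is handed in; nothing more can be done
None
```

The release was disc1: I pressed it in about 5 mm, the hatch sprang up and stands open, the gear was left where it was, and I handed the job in at about 11 s with the arm clear.

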